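# Build a grinding-wheel pack on its arbor, keeping out the broken wheel

## Task

Build up the wheel pack on the upright arbor: the large grinding wheel first, then the steel spacer ring, then the sound small wheel, and last the clamping flange with its hub upwards, each pushed right down onto the one below, so that only the nut is left to fit. The other small wheel has a piece broken out of it and must not be mounted: put it in the clear plastic tray. Abrasive wheels crack easily, so lower them down the arbor without letting them drop, and leave the nut, the caliper and the sanding block where they are.

Things in the scene. Friction and masses are not known exactly. Their poses are not given: they have to be found in the camera images.
- arbor: Steel arbor upright in a fixed round grey stand (foot 100 mm wide), left or right of the parts. Origin: on its axis at the worktop, z up. Heights in mm: seat (flat top of the 48 mm back flange) 36; spigot of 25 diameter 36 to 69; cone 69 to 74; 16 mm thread to 89; bevelled tip, 11 wide, 92. Undersides in the finished pack: large wheel 36, spacer 52, small wheel 62, flange 74.
- scrap_tray: Empty clear plastic tray, square, about 149 x 144 mm over its rim, 55 mm high, fixed; inside about 130 x 126 mm wide, its floor 2 mm above the worktop. Origin: centre of its underside; x and y along its sides. It stands on the opposite side of the loose parts from the arbor.
- wheel_large: The large grey abrasive wheel: disc 66 mm in diameter, 16 mm thick, with a 28 mm bore and a brown paper blotter round the bore; lies flat. Origin: centre of its underside, z up. Grip it from above across its rim.
- spacer: Plain flat steel ring, 42 mm in diameter, 10 mm thick, 28 mm bore; lies flat. Origin: centre of its underside, z up.
- wheel_small: The sound small grey abrasive wheel: disc 54 mm in diameter, 12 mm thick, 28 mm bore, brown paper blotter, its rim a whole circle; lies flat. Origin: centre of its underside, z up.
- wheel_chipped: The broken small grey abrasive wheel: as the sound one (54 mm diameter, 12 mm thick, 28 mm bore), but a segment about 33 mm wide at the rim has broken right out, from rim to bore, at its own +x side, so that it looks like a C; lies flat. Origin: centre of the bore at the underside, z up. The rim is whole across its own y axis: grip it along y.
- flange: Steel clamping flange: disc 46 mm in diameter and 6 mm thick, with a raised hub 30 mm in diameter on its upper side (10 mm high in all) and a 19 mm bore; lies flat with its hub up, as it must be fitted. Origin: centre of its underside, z up.
- nut: Bystander: steel hexagon nut, 24 mm across flats, 13 mm high, lying among the parts. Origin: centre of its underside. Leave it where it is.
- caliper: Bystander: sliding caliper lying flat behind the work on the left, 228 mm long (roughly along world y), 73 mm wide, 15 mm high. Origin: centre of its underside. Leave it where it is.
- sanding_block: Bystander: brown sanding block, 81 x 51 mm, 22 mm high, lying flat behind the work on the right. Origin: centre of its underside. Leave it where it is.

How it is judged:
By the outcome, as a careful person would: the job done as asked, in the order asked, and still so for the second after the job is handed in, with the robot touching nothing.
It also fails if it takes over 112 s, if anything falls off the work surface, if the arm or the gripper's body presses on something with over 40 N, if the wrist force passes 120 N, or if a joint passes its speed limit or range.

## Robot

A 6-joint arm with a two-finger parallel gripper is mounted at the origin on a cart in front of the work surface, level with it; the furniture and walls round the work are solid. World frame = base frame: x ahead of the robot, y to its left, z up, the work surface at z = 0. Lengths are in m, angles in rad, forces in N, time in s.
With the tool pointing down it reaches from about 0.4 to 0.925 m from the base axis. Payload 3.4 kg.
Tool frame: the origin (TCP) lies midway between the tips of the shut fingers; the grasp point (between the pads) lies 19 mm behind it; z points along the fingers, y is the line along which they close (so a half turn about z gives the same grasp; the last joint's range is limited). The gripper opens to 85 mm and grips with 20 to 120 N. Pads are 22 mm wide; open, the fingers measure 114 mm over their backs; the gripper's body (76 mm by 85 mm) begins 54 mm behind the grasp point. The pads swing forward as they close: fully open they stand 13 mm farther back than shut.
Start: joints at [-0.073, 0.307, 1.506, -0, 1.328, -0.073], TCP at [0.575, -0, 0.231] pointing down, gripper open.
Joint ranges: [-3.12, 3.12], [-1.05, 2.28], [0.14, 2.33], [-1.42, 4.57], [0.1, 2.73], [-2.68, 2.68]. Speed limits (rad/s): [2.57, 2.57, 3.14, 3.14, 3.14, 3.14].

## Interface

Orientations are given as a rotation vector (axis times angle).
In Python, from cell import r gives the robot as it stands.
- The arm moves only by the tool carry_out, never from a script. Its argument "steps" is a list of rows, each a list of 4 numbers: the shift along the tool's x, y, z in m, then the turn about the tool's z in degrees. In form: [[x, y, z, twist], ...]. A call has 1 to 20 rows; each row shifts and turns the commanded pose from where the row before left it, along the tool's axes as they then stand; what a row does not reach is not made up. A row lasts 1/10 s, in which the tool goes at most 50 mm and 8.59 degrees, less where a joint would pass 70% of its speed; a pose out of reach is approached as far as the arm can. A call is refused whole if a number of a shift passes 0.05 or a number of a turn 8.59, either way. A call with a gripper value outside its range is refused whole. "gripper" is the opening, from -1 (shut) to 1 (fully open), so that 0 is half open, set as the call begins (left out, the last holds). The fingers move at their own pace and stop on an object; "squeeze" is the grip in N (left out, the last holds). Time passes only in rows, so rows that do not move let the fingers close. It gives the time, the measured TCP pose, the force, the opening and the grip force at its end, in the units of the state.
- r.state(): the state, without advancing time (a new reading comes with each control period).
- r.get_image(name): name is "scene" or "side" or "wrist"; returns a dict with "pixels" (480x640x3 uint8, blue, green, red), "depth" (480x640 float32, m along the optical axis (not along the pixel's ray), 0 where there is no reading), "fovy" (degrees; the focal length in pixels is half the picture's height over the tangent of half this angle, whatever the lens; pixels are square), "cx", "cy" (the principal point, pixels), "R" (3x3) and "t" (3): a world point X has camera coordinates R X + t. Camera axes: x right, y down, z forward; pixel columns grow to the right and rows downward; lengths in m; the calibration is good to about 2 mm. A picture is of the moment at which its call begins.
- r.sign_off(): hands the job in; it is judged then, once.
The state is a dict: "clock": time; "joint_pos": joint angles; "qvel": joint speeds; "tau": joint torques, N m; "ee_pos": TCP position; "tcp_rot": TCP orientation; "contact_force": force on the tool from outside, world axes, zero at the start; "moment": the same for the moment, N m; "opening": finger opening in m; "gripper_force": force on a finger pad.
Only numpy, scipy, OpenCV 4.12 (cv2) and the standard library are available. Lean on these libraries where they do the work, as an engineer would, in place of code of your own. Each camera call takes 0.05 s, during which the arm holds its last target. There are 200 camera calls.

## Working session

There is one attempt and no reset: what is moved stays moved. The work goes in short steps, Python scripts to look and compute and a tool call to move; the robot and the scene stay as the last step left them, time stands still between calls to the robot, and variables do not carry over. Pictures are saved under pics/ and viewed, at most 14 in all, crops included, and the job is handed in when it is done.

Besides the shell and the picture viewer there is one more tool, called as a command line: name --pt "numbers of a row" for each row, then --argument value for the rest. carry_out: Moves the arm, as the interface text tells. Its arguments: {"type":"object","properties":{"steps":{"type":"array"},"gripper":{"type":"number"},"squeeze":{"type":"number"}},"required":["steps"]}

```bash
mkdir -p pics; ls; cat > h.py <<'E'
import numpy as np, cv2
from cell import r
def shot(n,f=None):
    im=r.get_image(n)
    if f: cv2.imwrite('pics/'+f,im['pixels'])
    return im
def foc(im): return 240/np.tan(np.radians(im['fovy'])/2)
def ray(im,u,v,z):
    R=np.array(im['R']);t=np.array(im['t']);f=foc(im)
    d=R.T@np.array([(u-im['cx'])/f,(v-im['cy'])/f,1]);c=-R.T@t
    return c+d*(z-c[2])/d[2]
def cloud(im):
    R=np.array(im['R']);t=np.array(im['t']);f=foc(im)
    v,u=np.mgrid[:480,:640];D=im['depth']
    P=np.stack([(u-im['cx'])/f*D,(v-im['cy'])/f*D,D],-1)
    X=(P-t)@R; X[D==0]=np.nan
    return X
E
python3 - <<'E'
from h import *
s=r.state();print(s)
for n in('scene','side','wrist'):
    im=shot(n,n+'0.png');print(n,im['fovy'],im['cx'],im['cy'],-np.array(im['R']).T@np.array(im['t']),np.round(im['R'],2).tolist())
E
```

```text
pics
{'clock': 0.0, 'joint_pos': array([-7.34979595e-02,  3.07575063e-01,  1.50764958e+00, -1.16909975e-05,
        1.32839555e+00, -7.35222764e-02]), 'qvel': array([ 0.00131325,  0.00075971,  0.00096349, -0.00143096, -0.00013775,
       -0.00139287]), 'tau': array([-2.40806599e-03, -4.57556927e+01, -2.51919490e+01, -3.95127336e-04,
        1.32516641e-02, -2.41733758e-06]), 'ee_pos': array([5.74316726e-01, 2.27345031e-05, 2.30388833e-01]), 'tcp_rot': array([-2.22033060e+00, -2.22039085e+00,  2.09303267e-03]), 'contact_force': array([ 0.0099752 , -0.29307999,  0.25968605]), 'moment': array([0.01083628, 0.0135879 , 0.04899546]), 'gripper_force': 0.0, 'opening': 0.08500560151518606}
scene 42.65359797572404 319.9370577841989 243.9727218517606 [-0.44969889  0.64910611  1.12464956] [[-0.56, -0.83, 0.0], [-0.56, 0.38, -0.74], [0.61, -0.42, -0.67]]
side 52.551150481500706 319.76909794622946 237.73224928515364 [0.50884985 0.77672566 0.67749956] [[-1.0, -0.05, 0.02], [-0.05, 0.62, -0.79], [0.03, -0.79, -0.62]]
wrist 65.10407164713486 318.08658538215485 239.60012530844165 [0.57505393 0.06945757 0.37304516] [[1.0, 0.0, -0.0], [0.0, -0.96, 0.27], [-0.0, -0.27, -0.96]]
```

View pics/scene0.png

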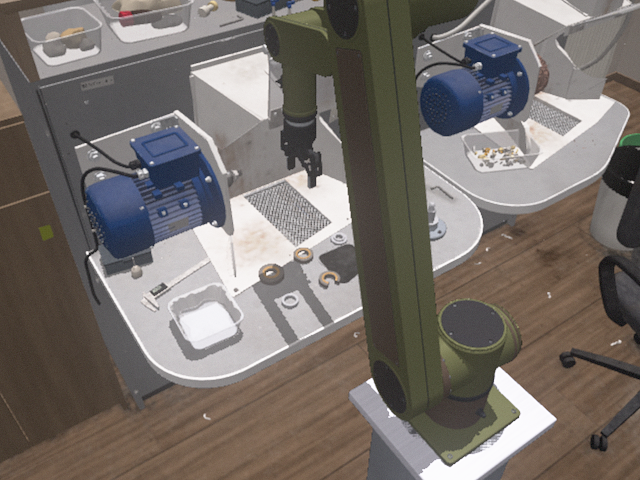

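View pics/wrist0.png

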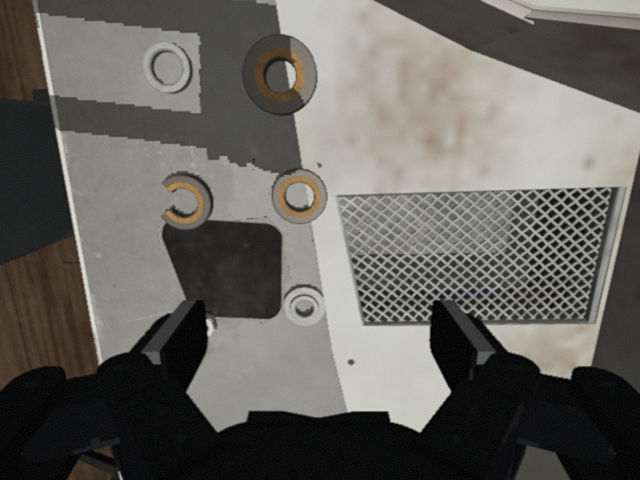

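View pics/side0.png

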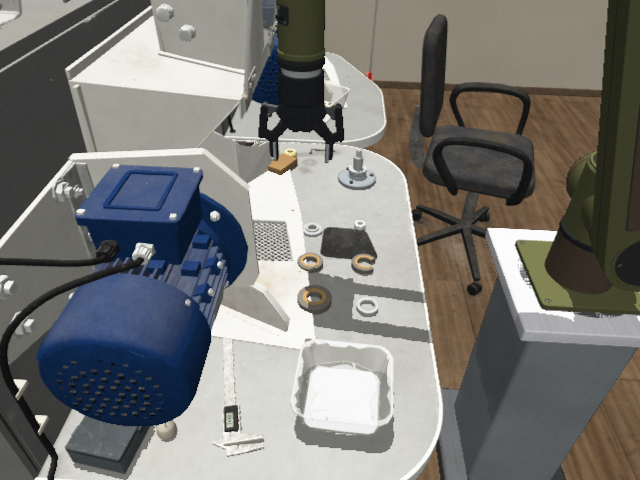

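The wrist view shows the large wheel at (280,75), spacer (167,67), sound wheel (299,196), chipped wheel (184,201) opening left, flange (304,306) and nut (205,325). In the side view, the arbor is at (358,170) and the tray at (343,385).

```bash
python3 - <<'E'
from h import *
im=shot('wrist');X=cloud(im)
for nm,(u,v),z,rad in [('large',(280,75),.016,48),('spacer',(167,67),.010,36),('small',(299,196),.012,38),('chip',(184,201),.012,38),('flange',(304,306),.010,30),('nut',(205,325),.013,22)]:
    m=np.zeros((480,640),bool);cv2.circle(k:=np.zeros((480,640),np.uint8),(u,v),rad,1,-1)
    m=(k>0)&(X[...,2]>.004)&(X[...,2]<.03)
    p=X[m]; top=np.median(p[:,2]); 
    if len(p)<20: print(nm,'few',len(p));continue
    t=(np.abs(p[:,2]-np.percentile(p[:,2],80))<.0025)
    c,rr=cv2.minEnclosingCircle((p[t][:,:2]*1000).astype(np.float32))
    vv,uu=np.nonzero(m); 
    print(nm,len(p),'z',np.round(np.percentile(p[:,2],[10,50,90])*1000,1),'c',np.round(c,1),'r',round(rr,1),'mean',np.round(p[t].mean(0)*1000,1),'rayc',np.round(ray(im,u,v,z)[:2]*1000,1))
    if nm=='chip':
        q=p[t][:,:2]*1000-np.array(c); print('dir from gap',np.degrees(np.arctan2(*(-q.mean(0))[::-1])))
for n,u,v in(('side',358,160),('scene',433,215)):
    im=shot(n);X=cloud(im);k=np.zeros((480,640),bool);k[v-50:v+50,u-50:u+50]=1
    for a,b in((.075,.095),(.04,.068),(.033,.038)):
        p=X[k&(X[...,2]>a)&(X[...,2]<b)]
        print(n,a,len(p),np.round(np.median(p,0)*1000,1),np.round(p.min(0)*1000,1),np.round(p.max(0)*1000,1)) if len(p) else print(n,'none')
im=shot('side')
for p in((301,345),(393,345),(296,425),(391,432)): print('tray',ray(im,*p,.055))
E
```

```text
large 5297 z [ 6.7 16.4 17.7] c [540.7 118.3] r 33.0 mean [540.9 119.   16.8] rayc [541.1 118.3]
spacer 1231 z [ 7.4  9.6 10.7] c [439.3 125.9] r 21.3 mean [439.3 126.1   9.8] rayc [440.2 125.7]
small 2805 z [ 7.4 12.3 13.8] c [560.1   8.7] r 31.0 mean [556.4  10.9  13. ] rayc [556.1  10.7]
chip 1570 z [10.5 12.8 13.9] c [443.5   4.5] r 27.2 mean [448.5   4.7  12.9] rayc [444.4   5.7]
dir from gap -176.93480877162742
flange 1443 z [ 6.   7.5 10.8] c [ 566.3 -107.1] r 29.0 mean [ 567.4 -106.4    9.2] rayc [ 559.7 -106.7]
nut 149 z [ 5.8 12.  13.4] c [ 456.2 -130.2] r 11.4 mean [ 459.5 -128.9   12.5] rayc [ 454.2 -127.5]
side 0.075 48 [ 456.7 -337.8   86.3] [ 448.9 -347.    75.2] [ 464.3 -333.2   93.1]
side 0.04 96 [ 457.2 -332.8   54.1] [ 444.3 -342.9   40.6] [ 468.9 -327.5   67.9]
side 0.033 99 [ 459.  -333.2   35.9] [ 432.7 -675.4   33. ] [ 554.8 -314.4   37.7]
scene 0.075 45 [ 453.4 -336.8   86. ] [ 444.6 -348.7   75.1] [ 464.7 -328.2   94.7]
scene 0.04 67 [ 447.  -336.7   52.3] [ 433.1 -358.6   40. ] [ 456.2 -327.4   67.5]
scene 0.033 26 [ 444.1 -343.6   36. ] [ 433.3 -651.6   33.2] [ 571.7 -324.3   38. ]
tray [0.55205306 0.26831688 0.055     ]
tray [0.40307632 0.25744944 0.055     ]
tray [0.54719655 0.40860835 0.055     ]
tray [0.41567503 0.41020716 0.055     ]
```

carry_out --pt "-0.043 -0.015 0 0" --pt "-0.043 -0.015 0 0" --pt "-0.043 -0.015 0 0" --pt "-0.043 -0.015 0 0" --pt "-0.043 -0.015 0 0" --pt "-0.043 -0.015 0 0" --pt "-0.043 -0.015 0 0" --pt "-0.04 -0.014 0 0" --pt "0 0 0 0" --pt "0 0 0 0" --pt "0 0 0 0"

```text
clock: 1.45
ee_pos: [0.4561, -0.3401, 0.2311]
tcp_rot: [-2.221, -2.221, -0.001]
contact_force: [0.2, -0.2, 0.2]
opening: 0.0853
gripper_force: 0.0
```

```bash
python3 - <<'E'
from h import *
print(r.state()['ee_pos'],r.state()['tcp_rot'])
im=shot('wrist','w1.png');X=cloud(im)
for a,b in((.085,.095),(.075,.085),(.045,.068),(.033,.038),(.005,.03)):
    m=(X[...,2]>a)&(X[...,2]<b)&(np.hypot(X[...,0]-.456,X[...,1]+.341)<.06)
    p=X[m]; 
    if len(p)<4: print(a,len(p));continue
    c,rr=cv2.minEnclosingCircle((p[:,:2]*1000).astype(np.float32)); print(a,len(p),np.round(c,1),round(rr,1),np.round(p.mean(0)*1000,1))
im=shot('scene');X1=cloud(im).reshape(-1,3);X2=cloud(shot('side')).reshape(-1,3);P=np.vstack([X1,X2])
P=P[(P[:,2]>.03)&(P[:,2]<.3)&(P[:,0]>.4)]
for y in np.arange(-.2,.3,.04):
    q=P[(abs(P[:,1]-y)<.02)]; print(round(y,2),[ (round(z,2),round(float(q[(abs(q[:,2]-z)<.03),0].min()),3) if (abs(q[:,2]-z)<.03).any() else None) for z in (.06,.12,.18,.24)])
E
```

```text
[ 0.45605443 -0.34008097  0.23114602] [-2.22052089e+00 -2.22112798e+00 -9.41915662e-04]
0.085 331 [ 456.7 -342.4] 8.0 [ 456.7 -341.7   90.9]
0.075 53 [ 456.9 -340.4] 7.7 [ 456.3 -336.4   79.8]
0.045 131 [ 456.7 -339.1] 12.0 [ 456.6 -332.3   57.2]
0.033 1235 [ 456.6 -342.4] 24.1 [ 456.8 -338.    35.9]
0.005 5752 [ 456.8 -342.5] 50.0 [ 456.7 -337.8   12.6]
-0.2 [(0.06, 0.852), (0.12, 0.857), (0.18, 0.856), (0.24, None)]
-0.16 [(0.06, 0.87), (0.12, 0.871), (0.18, 0.871), (0.24, None)]
-0.12 [(0.06, 0.868), (0.12, 0.869), (0.18, 0.87), (0.24, None)]
-0.08 [(0.06, 0.867), (0.12, 0.87), (0.18, 0.87), (0.24, 0.882)]
-0.04 [(0.06, 0.87), (0.12, 0.87), (0.18, 0.868), (0.24, 0.872)]
0.0 [(0.06, 0.87), (0.12, 0.868), (0.18, 0.871), (0.24, 0.876)]
0.04 [(0.06, 0.869), (0.12, 0.869), (0.18, 0.872), (0.24, None)]
0.08 [(0.06, 0.876), (0.12, 0.874), (0.18, 0.741), (0.24, 0.775)]
0.12 [(0.06, None), (0.12, None), (0.18, 0.734), (0.24, 0.799)]
0.16 [(0.06, 0.615), (0.12, 0.62), (0.18, 0.632), (0.24, 0.633)]
0.2 [(0.06, 0.578), (0.12, 0.616), (0.18, 0.645), (0.24, 0.652)]
0.24 [(0.06, 0.428), (0.12, 0.673), (0.18, 0.662), (0.24, 0.666)]
0.28 [(0.06, 0.405), (0.12, 0.674), (0.18, 0.661), (0.24, 0.664)]
```

View pics/w1.png

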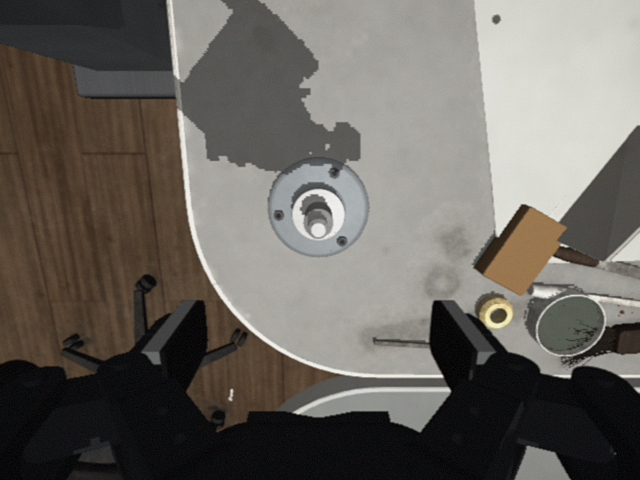

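The arbor tip is at (318,228), which puts the axis at about (456.7, -342.4) mm.

carry_out --pt "0.046 0.0085 0 0" --pt "0.046 0.0085 0 0" --pt "0.046 0.0085 0 0" --pt "0.046 0.0085 0 0" --pt "0.046 0.0085 0 0" --pt "0.046 0.0085 0 0" --pt "0.046 0.0085 0 0" --pt "0.046 0.0085 0 0" --pt "0.046 0.0085 0 0" --pt "0.045 0.0085 0.01 0" --pt "0 0 0.03 0" --pt "0 0 0.01 0" --pt "0 0 0 0" --pt "0 0 0 0"

```text
clock: 3.0
ee_pos: [0.5409, 0.1175, 0.1817]
tcp_rot: [2.222, 2.221, -0.0]
contact_force: [-0.8, -0.8, 1.0]
opening: 0.0855
gripper_force: 0.0
```

```bash
cat >> h.py <<'E'
def disc(im,x,y,rad,zt,X=None):
    "circle centre (m) of flat top at height zt near x,y: depth band, then min enclosing circle + algebraic outline check"
    X=cloud(im) if X is None else X
    m=(abs(X[...,2]-zt)<.003)&(np.hypot(X[...,0]-x,X[...,1]-y)<rad+.012)
    m=cv2.morphologyEx(m.astype(np.uint8),cv2.MORPH_OPEN,np.ones((3,3)))
    n,l,s,_=cv2.connectedComponentsWithStats(m); i=1+np.argmax(s[1:,4]); m=(l==i).astype(np.uint8)
    c=max(cv2.findContours(m,cv2.RETR_EXTERNAL,cv2.CHAIN_APPROX_NONE)[0],key=len)[:,0]
    q=np.array([ray(im,u,v,zt)[:2] for u,v in cv2.convexHull(c)[:,0].astype(float)])*1000
    mc,mr=cv2.minEnclosingCircle(q.astype(np.float32))
    p=np.array([ray(im,u,v,zt)[:2] for u,v in c.astype(float)])*1000
    A=np.c_[2*p,np.ones(len(p))];s=np.linalg.lstsq(A,(p**2).sum(1),rcond=None)[0]
    print('n',m.sum(),'mec',np.round(mc,1),round(mr,1),'fit',np.round(s[:2],1),round(float(np.sqrt(s[2]+s[0]**2+s[1]**2)),1),'medz',np.round(np.median(X[m>0][:,2])*1000,1))
E
python3 - <<'E'
from h import *
print(r.state()['ee_pos'],r.state()['tcp_rot'])
disc(shot('wrist'),.541,.118,.033,.016)
E
```

```text
[0.54093041 0.11753791 0.18172435] [ 2.22185598e+00  2.22085613e+00 -3.39719974e-04]
n 3910 mec [540.8 118.6] 33.0 fit [540.8 118.6] 32.6 medz 16.7
```

carry_out --pt "0.001 0 0.04 0" --pt "0 0 0.04 0" --pt "0 0 0.04 0" --pt "0 0 0.03 0" --pt "0 0 0.02 0" --pt "0 0 0.0135 0" --pt "0 0 0 0" --pt "0 0 0 0"

```text
clock: 3.85
ee_pos: [0.5422, 0.1184, -0.0012]
tcp_rot: [2.222, 2.219, 0.002]
contact_force: [0.3, 0.1, -0.2]
opening: 0.0855
gripper_force: 0.0
```

carry_out --pt "0 0 0 0" --pt "0 0 0 0" --pt "0 0 0 0" --pt "0 0 0 0" --pt "0 0 0 0" --pt "0 0 0 0" --pt "0 0 0 0" --pt "0 0 0 0" --gripper -1 --squeeze 40

```text
clock: 4.65
ee_pos: [0.5422, 0.1188, -0.0]
tcp_rot: [2.219, 2.22, 0.003]
contact_force: [-0.6, -0.7, 8.0]
opening: 0.0647
gripper_force: 42.1
```

carry_out --pt "0 0 -0.02 0" --pt "0 0 -0.04 0" --pt "0 0 -0.045 0" --pt "-0.02 -0.004 -0.045 0" --pt "-0.04 -0.008 0 0" --pt "-0.04 -0.008 0 0" --pt "-0.04 -0.008 0 0" --pt "-0.04 -0.008 0 0" --pt "-0.04 -0.008 0 0" --pt "-0.04 -0.008 0 0" --pt "-0.04 -0.008 0 0" --pt "-0.04 -0.008 0 0" --pt "-0.04 -0.008 0 0" --pt "-0.04 -0.008 0 0" --pt "-0.04 -0.0015 0 0" --pt "0 0 0 0" --pt "0 0 0 0" --pt "0 0 0 0"

```text
clock: 6.45
ee_pos: [0.4551, -0.3399, 0.148]
tcp_rot: [-2.221, -2.221, -0.001]
contact_force: [-0.1, 0.5, -1.7]
opening: 0.0641
gripper_force: 44.9
```

```bash
python3 - <<'E'
from h import *
s=r.state();print(s['ee_pos'],s['tcp_rot'],s['opening'],s['contact_force'])
im=shot('wrist','w2.png');X=cloud(im)
z=X[150:470,200:440];print(im['depth'][300:420:20,318])
print(np.round(X[300:420:15,318]*1000))
E
```

```text
[ 0.45508567 -0.33987043  0.14800405] [-2.22066892e+00 -2.22093137e+00 -6.89060532e-04] 0.06409878139249882 [-0.08243013  0.5187284  -1.66171093]
[0.3178835  0.32182997 0.32767025 0.14544123 0.14643171 0.1485426 ]
[[ 455. -406.   -1.]
 [ 455. -420.    0.]
 [ 455. -434.   -1.]
 [ 455. -354.  154.]
 [ 456. -355.  163.]
 [ 456. -361.  165.]
 [ 456. -368.  164.]
 [ 455. -511.   -0.]]
```

View pics/w2.png

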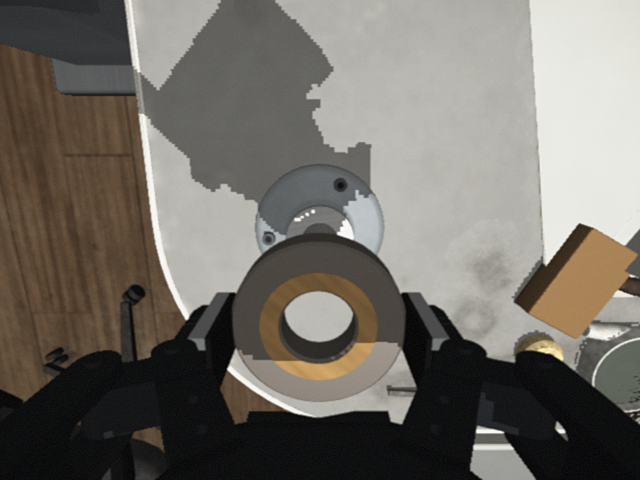

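The wheel is held level with its bore at about (319,325), and the arbor stand shows behind it at (320,225).

```bash
python3 - <<'E'
from h import *
print(r.state()['ee_pos'])
disc(shot('wrist'),.456,-.3405,.033,.1645)
E
```

```text
[ 0.45521891 -0.33955833  0.14796633]
n 18593 mec [ 453.  -338.6] 37.2 fit [ 455.2 -339.3] 33.2 medz 164.6
```

carry_out --pt "-0.0028 0.0015 0.02 0" --pt "0 0 0.02 0" --pt "0 0 0.018 0" --pt "0 0 0.01 0" --pt "0 0 0 0" --pt "0 0 0 0" --pt "0 0 0 0" --pt "0 0 0 0"

```text
clock: 7.35
ee_pos: [0.4576, -0.3443, 0.0808]
tcp_rot: [2.22, 2.22, 0.0]
contact_force: [0.0, -0.7, -1.3]
opening: 0.0643
gripper_force: 44.9
```

```bash
cat >> h.py <<'E'
def tip():
    "wheel/part-independent: arbor tip top (z .092) centre from wrist depth"
    im=shot('wrist');X=cloud(im)
    m=(X[...,2]>.087)&(X[...,2]<.095)&(np.hypot(X[...,0]-.4567,X[...,1]+.3424)<.0095)
    p=X[m][:,:2]*1000
    if len(p)>5:
        c,rr=cv2.minEnclosingCircle(p.astype(np.float32));print('tip',len(p),np.round(c,1),round(rr,1),p.mean(0).round(1))
    return im,X
E
python3 - <<'E'
from h import *
im,X=tip()
print(r.state()['ee_pos'],r.state()['joint_pos'])
disc(im,.457,-.343,.033,.0975,X)
print(r.state()['ee_pos'])
cv2.imwrite('pics/w3.png',im['pixels'][220:440,180:460])
E
```

```text
tip 1230 [ 456.6 -342.5] 8.4 [ 456.6 -341.2]
[ 0.45749054 -0.34423563  0.08070857] [-7.18830846e-01  4.54014194e-01  1.70251381e+00 -1.16639967e-05
  9.83317893e-01 -7.18854125e-01]
n 18704 mec [ 458.2 -338.1] 39.1 fit [ 458.2 -343.7] 33.5 medz 97.5
[ 0.45749054 -0.34423563  0.08070857]
```

View pics/w3.png

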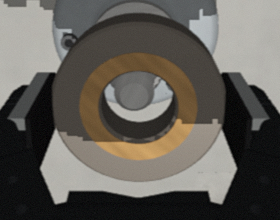

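The thread tip is visible through the bore, slightly off-centre, so I'll correct by about 1 to 1.5 mm.

carry_out --pt "0.0015 -0.001 0 0" --pt "0 0 0 0" --pt "0 0 0.003 0" --pt "0 0 0.003 0" --pt "0 0 0.003 0" --pt "0 0 0 0"

```text
clock: 8.0
ee_pos: [0.4556, -0.342, 0.0701]
tcp_rot: [-2.221, -2.22, 0.0]
contact_force: [0.3, -0.1, -1.5]
opening: 0.0645
gripper_force: 44.9
```

carry_out --pt "0 0.0005 0.004 0" --pt "0 0 0.004 0" --pt "0 0 0.004 0" --pt "0 0 0.004 0" --pt "0 0 0.004 0" --pt "0 0 0.004 0" --pt "0 0 0.004 0" --pt "0 0 0.003 0" --pt "0 0 0 0"

```text
clock: 8.9
ee_pos: [0.4562, -0.3421, 0.0393]
tcp_rot: [-2.221, -2.221, 0.0]
contact_force: [-0.1, 0.5, -1.1]
opening: 0.0643
gripper_force: 44.9
```

carry_out --pt "0 0 0.002 0" --pt "0 0 0.001 0" --pt "0 0 0.0005 0" --pt "0 0 0 0" --pt "0 0 0 0"

```text
clock: 9.4
ee_pos: [0.4566, -0.3424, 0.0364]
tcp_rot: [2.221, 2.221, 0.0]
contact_force: [0.2, 0.7, -1.8]
opening: 0.0642
gripper_force: 44.9
```

carry_out --pt "0 0 0.001 0" --pt "0 0 0.001 0" --pt "0 0 0 0" --pt "0 0 0 0"

```text
clock: 9.8
ee_pos: [0.4567, -0.3427, 0.0355]
tcp_rot: [2.22, 2.221, -0.0]
contact_force: [-1.4, 1.4, 6.6]
opening: 0.0647
gripper_force: 45.7
```

carry_out --pt "0 0 0 0" --pt "0 0 0 0" --pt "0 0 0 0" --pt "0 0 0 0" --pt "0 0 -0.02 0" --pt "0 0 -0.04 0" --pt "0 0 -0.04 0" --pt "0.03 0 -0.04 0" --pt "0.045 -0.002 -0.007 0" --pt "0.045 -0.002 0 0" --pt "0.045 -0.002 0 0" --pt "0.045 -0.002 0 0" --pt "0.045 -0.002 0 0" --pt "0.045 -0.002 0 0" --pt "0.045 -0.002 0 0" --pt "0.045 -0.002 0 0" --pt "0.045 -0.0015 0 0" --pt "0.035 0 0 0" --pt "0 0 0 0" --pt "0 0 0 0" --gripper 1

```text
clock: 11.8
ee_pos: [0.4387, 0.1282, 0.1811]
tcp_rot: [2.218, 2.224, -0.001]
contact_force: [0.0, 0.2, 0.5]
opening: 0.0859
gripper_force: 0.0
```

```bash
python3 - <<'E'
from h import *
print(r.state()['ee_pos'],r.state()['tcp_rot'])
disc(shot('wrist'),.439,.126,.021,.010)
X=cloud(shot('side'));m=(np.hypot(X[...,0]-.4567,X[...,1]+.3424)<.033)&(X[...,2]>.03)&(X[...,2]<.06);p=X[m]*1000
print('wheel on arbor z',np.percentile(p[:,2],[5,50,90,99]),p[:,:2].min(0),p[:,:2].max(0))
E
```

```text
[0.43870504 0.1282447  0.18114479] [ 2.21825590e+00  2.22437078e+00 -1.03777874e-03]
n 1037 mec [439.  126.1] 21.0 fit [439.  126.1] 20.6 medz 9.8
wheel on arbor z [43.3752444  52.04102667 54.78460562 59.00889293] [ 454.87962612 -370.15610091] [ 488.68287872 -310.32859655]
```

carry_out --pt "-0.0021 0.0005 0.04 0" --pt "0 0 0.04 0" --pt "0 0 0.04 0" --pt "0 0 0.03 0" --pt "0 0 0.02 0" --pt "0 0 0.007 0" --pt "0 0 0 0" --pt "0 0 0 0"

```text
clock: 12.7
ee_pos: [0.4403, 0.1251, 0.005]
tcp_rot: [2.222, 2.22, 0.002]
contact_force: [0.4, 0.4, 0.2]
opening: 0.0853
gripper_force: 0.0
```

carry_out --pt "0 0 0 0" --pt "0 0 0 0" --pt "0 0 0 0" --pt "0 0 0 0" --pt "0 0 0 0" --pt "0 0 0 0" --pt "0 0 0 0" --pt "0 0 0 0" --gripper -1 --squeeze 40

```text
clock: 13.5
ee_pos: [0.44, 0.1257, 0.0056]
tcp_rot: [2.22, 2.221, 0.002]
contact_force: [-2.0, -0.3, 10.9]
opening: 0.0386
gripper_force: 38.8
```

carry_out --pt "0 0 -0.02 0" --pt "0 0 -0.04 0" --pt "0 0 -0.045 0" --pt "-0.02 0 -0.04 0" --pt "-0.04 0.002 0 0" --pt "-0.04 0.002 0 0" --pt "-0.04 0.002 0 0" --pt "-0.04 0.002 0 0" --pt "-0.04 0.002 0 0" --pt "-0.04 0.002 0 0" --pt "-0.04 0.002 0 0" --pt "-0.04 0.002 0 0" --pt "-0.04 0.001 0 0" --pt "-0.04 0 0 0" --pt "-0.04 0 0 0" --pt "-0.008 0 0 0" --pt "0 0 0 0" --pt "0 0 0 0"

```text
clock: 15.3
ee_pos: [0.4559, -0.341, 0.149]
tcp_rot: [-2.22, -2.22, -0.001]
contact_force: [0.6, 0.5, -2.1]
opening: 0.0385
gripper_force: 40.3
```

```bash
python3 - <<'E'
from h import *
s=r.state();e=s['ee_pos'];print(e,s['opening'])
im=shot('wrist','w4.png');X=cloud(im)
m=(np.hypot(X[...,0]-e[0],X[...,1]-e[1])<.035)&(abs(X[...,2]-e[2])<.02);h=np.histogram(X[m][:,2]*1000,bins=20);print(h[0],h[1].round(0))
E
```

```text
[ 0.45586887 -0.34099007  0.14897108] 0.038530399927174004
[  25  154  187  198  224  196  514 2429 1427  108  105  112  138  124
  149  166  147  143  202  126] [143. 144. 145. 147. 148. 149. 151. 152. 153. 155. 156. 157. 158. 160.
 161. 162. 164. 165. 166. 168. 169.]
```

View pics/w4.png

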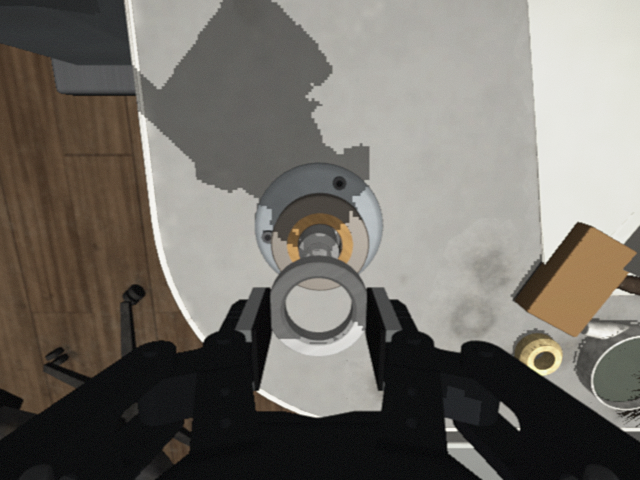

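The spacer is held level with its bore at (319,303), and the large wheel is seated on the arbor behind it.

```bash
python3 - <<'E'
from h import *
e=r.state()['ee_pos'];print(e)
im,X=tip()
for zt in(.152,.153):disc(im,e[0],e[1],.021,zt,X)
m=(np.hypot(X[...,0]-e[0],X[...,1]-e[1])<.023)&(abs(X[...,2]-.1525)<.003);p=X[m]*1000
A=np.c_[p[:,:2]-p[:,:2].mean(0),np.ones(len(p))];print('tilt',np.linalg.lstsq(A,p[:,2],rcond=None)[0])
E
```

```text
[ 0.45592992 -0.34058605  0.14904142]
tip 100 [ 456.5 -338.2] 6.5 [ 456.6 -336.2]
n 4608 mec [ 456.7 -340.3] 21.8 fit [ 456.6 -340.4] 21.0 medz 152.9
n 4450 mec [ 456.6 -340.3] 21.7 fit [ 456.5 -340.1] 20.7 medz 153.0
tilt [-1.35463650e-03  2.99263029e-03  1.52827441e+02]
```

carry_out --pt "-0.0015 0.0003 0.02 0" --pt "0 0 0.02 0" --pt "0 0 0.016 0" --pt "0 0 0.008 0" --pt "0 0 0 0" --pt "0 0 0 0" --pt "0 0 0 0"

```text
clock: 16.1
ee_pos: [0.4575, -0.3442, 0.0863]
tcp_rot: [2.22, 2.221, 0.0]
contact_force: [0.7, -0.1, -0.0]
opening: 0.0384
gripper_force: 40.3
```

```bash
python3 - <<'E'
from h import *
e=r.state()['ee_pos'];print(e)
im,X=tip()
disc(im,e[0],e[1],.021,e[2]+.004,X)
E
```

```text
[ 0.45751405 -0.3441789   0.08632541]
tip 1143 [ 456.7 -342.6] 8.3 [ 456.5 -341.3]
n 4449 mec [ 457.9 -343.7] 21.5 fit [ 458.1 -343.6] 20.8 medz 90.2
```

carry_out --pt "0.0014 -0.0007 0 0" --pt "0 0 0 0" --pt "0 0 0.002 0" --pt "0 0 0.003 0" --pt "0 0 0.003 0" --pt "0 0 0.003 0" --pt "0 0 0.003 0" --pt "0 0 0.003 0" --pt "0 0 0 0" --pt "0 0 0 0"

```text
clock: 17.15
ee_pos: [0.4561, -0.3425, 0.0682]
tcp_rot: [-2.221, -2.221, -0.0]
contact_force: [0.4, -0.1, -0.4]
opening: 0.0385
gripper_force: 40.3
```

Past the cone with no contact; continuing down to the wheel.

carry_out --pt "0 0 0.003 0" --pt "0 0 0.003 0" --pt "0 0 0.002 0" --pt "0 0 0.001 0" --pt "0 0 0.001 0" --pt "0 0 0 0" --pt "0 0 0 0"

```text
clock: 17.85
ee_pos: [0.4561, -0.3425, 0.0583]
tcp_rot: [2.221, 2.221, 0.0]
contact_force: [0.5, -0.0, -0.5]
opening: 0.0384
gripper_force: 40.3
```

carry_out --pt "0 0 0.001 0" --pt "0 0 0.001 0" --pt "0 0 0 0" --pt "0 0 0 0"

```text
clock: 18.25
ee_pos: [0.4563, -0.3427, 0.0577]
tcp_rot: [2.221, 2.221, 0.0]
contact_force: [-1.4, 1.5, 8.0]
opening: 0.0387
gripper_force: 41.7
```

carry_out --pt "0 0 0 0" --pt "0 0 0 0" --pt "0 0 0 0" --pt "0 0 0 0" --pt "0 0 -0.02 0" --pt "0 0 -0.04 0" --pt "0 0 -0.04 0" --pt "0.03 0.01 -0.023 0" --pt "0.04 0.01 0 0" --pt "0.04 0.01 0 0" --pt "0.04 0.012 0 0" --pt "0.04 0.012 0 0" --pt "0.04 0.012 0 0" --pt "0.04 0.012 0 0" --pt "0.04 0.012 0 0" --pt "0.04 0.01 0 0" --pt "0.0035 0 0 0" --pt "0 0 0 0" --pt "0 0 0 0" --pt "0 0 0 0" --gripper 1

```text
clock: 20.25
ee_pos: [0.5557, 0.0096, 0.1792]
tcp_rot: [-2.223, -2.22, 0.001]
contact_force: [0.5, -0.4, -0.1]
opening: 0.0851
gripper_force: 0.0
```

```bash
python3 - <<'E'
from h import *
print(r.state()['ee_pos'])
disc(shot('wrist','w5.png'),.556,.011,.027,.012)
X=cloud(shot('side'));m=(np.hypot(X[...,0]-.4567,X[...,1]+.3424)<.033)&(X[...,2]>.03)&(X[...,2]<.066);p=X[m]*1000
h=np.histogram(p[:,2],bins=np.arange(30,68,2));print(h[0],h[1])
E
```

```text
[0.55572196 0.00960613 0.17917888]
n 2343 mec [556.7  10.5] 27.3 fit [556.4  10.5] 26.7 medz 13.0
[ 4  0  1  5  8 12  8 12 10 14 20 45 18  7 10 25 27  7] [30 32 34 36 38 40 42 44 46 48 50 52 54 56 58 60 62 64 66]
```

carry_out --pt "0.0009 0.0006 0.04 0" --pt "0 0 0.04 0" --pt "0 0 0.04 0" --pt "0 0 0.03 0" --pt "0 0 0.02 0" --pt "0 0 0.0085 0" --pt "0 0 0 0" --pt "0 0 0 0"

```text
clock: 21.15
ee_pos: [0.5575, 0.0114, 0.0016]
tcp_rot: [2.221, 2.22, 0.001]
contact_force: [0.2, 0.6, -0.5]
opening: 0.0858
gripper_force: 0.0
```

carry_out --pt "0 0 0 0" --pt "0 0 0 0" --pt "0 0 0 0" --pt "0 0 0 0" --pt "0 0 0 0" --pt "0 0 0 0" --pt "0 0 0 0" --pt "0 0 0 0" --gripper -1 --squeeze 40

```text
clock: 21.95
ee_pos: [0.5576, 0.0119, 0.0026]
tcp_rot: [2.22, 2.22, 0.003]
contact_force: [-2.0, 0.3, 8.0]
opening: 0.0517
gripper_force: 40.2
```

carry_out --pt "0 0 -0.02 0" --pt "0 0 -0.04 0" --pt "0 0 -0.045 0" --pt "-0.02 -0.005 -0.042 0" --pt "-0.04 -0.011 0 0" --pt "-0.04 -0.011 0 0" --pt "-0.04 -0.012 0 0" --pt "-0.04 -0.012 0 0" --pt "-0.04 -0.012 0 0" --pt "-0.04 -0.012 0 0" --pt "-0.04 -0.012 0 0" --pt "-0.04 -0.012 0 0" --pt "-0.014 -0.002 0 0" --pt "0 0 0 0" --pt "0 0 0.02 0" --pt "0 0 0.02 0" --pt "0 0 0.01 0" --pt "0 0 0 0" --pt "0 0 0 0" --pt "0 0 0 0"

```text
clock: 23.95
ee_pos: [0.4565, -0.3421, 0.0988]
tcp_rot: [2.219, 2.221, 0.0]
contact_force: [0.1, 0.2, 0.4]
opening: 0.0516
gripper_force: 42.1
```

```bash
python3 - <<'E'
from h import *
e=r.state()['ee_pos'];print(e)
im,X=tip()
m=(np.hypot(X[...,0]-e[0],X[...,1]-e[1])<.026)&(abs(X[...,2]-e[2]-.01)<.008);z=np.median(X[m][:,2]);print('top',z)
disc(im,e[0],e[1],.027,z,X)
E
```

```text
[ 0.45654656 -0.3421271   0.09877325]
tip 795 [ 456.5 -342.9] 8.0 [ 456.6 -342.6]
top 0.10907358422293686
n 10205 mec [ 460.1 -341.1] 30.8 fit [ 457.9 -342.5] 27.0 medz 109.1
```

carry_out --pt "0 -0.0002 0.005 0" --pt "0 0 0.005 0" --pt "0 0 0.005 0" --pt "0 0 0.004 0" --pt "0 0 0.003 0" --pt "0 0 0.003 0" --pt "0 0 0.003 0" --pt "0 0 0 0" --pt "0 0 0 0"

```text
clock: 24.9
ee_pos: [0.4555, -0.3421, 0.0698]
tcp_rot: [-2.221, -2.221, 0.0]
contact_force: [0.5, -0.1, -1.3]
opening: 0.0514
gripper_force: 42.1
```

carry_out --pt "0 0.0006 0.001 0" --pt "0 0 0.001 0" --pt "0 0 0.001 0" --pt "0 0 0.001 0" --pt "0 0 0.001 0" --pt "0 0 0 0" --pt "0 0 0 0"

```text
clock: 25.6
ee_pos: [0.4561, -0.3421, 0.0647]
tcp_rot: [-2.221, -2.221, -0.0]
contact_force: [-0.3, -0.5, 0.4]
opening: 0.0515
gripper_force: 42.1
```

carry_out --pt "0 0 0.001 0" --pt "0 0 0.0005 0" --pt "0 0 0.0005 0" --pt "0 0 0 0" --pt "0 0 0 0"

```text
clock: 26.1
ee_pos: [0.4562, -0.3422, 0.0636]
tcp_rot: [2.221, 2.221, -0.0]
contact_force: [-1.9, 0.3, 5.3]
opening: 0.0516
gripper_force: 42.6
```

carry_out --pt "0 0 0 0" --pt "0 0 0 0" --pt "0 0 0 0" --pt "0 0 0 0" --pt "0 0 -0.02 0" --pt "0 0 -0.04 0" --pt "0 0 -0.04 0" --pt "0.02 0.01 -0.0165 0" --pt "0.04 0.015 0 0" --pt "0.04 0.018 0 0" --pt "0.04 0.018 0 0" --pt "0.04 0.018 0 0" --pt "0.04 0.018 0 0" --pt "0.0155 0.0065 0 0" --pt "0 0 0 0" --pt "0 0 0 0" --pt "0 0 0 0" --gripper 1

```text
clock: 27.8
ee_pos: [0.559, -0.1079, 0.1791]
tcp_rot: [-2.223, -2.22, 0.001]
contact_force: [-0.8, 0.1, -0.2]
opening: 0.0855
gripper_force: 0.0
```

```bash
python3 - <<'E'
from h import *
print(r.state()['ee_pos'])
im=shot('wrist','w6.png');X=cloud(im)
disc(im,.560,-.1067,.023,.0065,X);disc(im,.560,-.1067,.015,.0105,X)
X=cloud(shot('side'));m=(np.hypot(X[...,0]-.4567,X[...,1]+.3424)<.033)&(X[...,2]>.03)&(X[...,2]<.08);p=X[m]*1000
h=np.histogram(p[:,2],bins=np.arange(30,82,2));print(h[0],h[1])
E
```

```text
[ 0.55898837 -0.10787275  0.17913482]
n 1880 mec [ 567.1 -106.2] 30.7 fit [ 565.9 -107.1] 25.7 medz 7.2
n 625 mec [ 559.3 -109. ] 15.8 fit [ 559.7 -108.8] 14.9 medz 10.7
[ 8  0  0  6  9 13 10 12 20 14 50 52 22  9  7  2  5 19 14 11 20 48 72 24
  6] [30 32 34 36 38 40 42 44 46 48 50 52 54 56 58 60 62 64 66 68 70 72 74 76
 78 80]
```

View pics/w6.png

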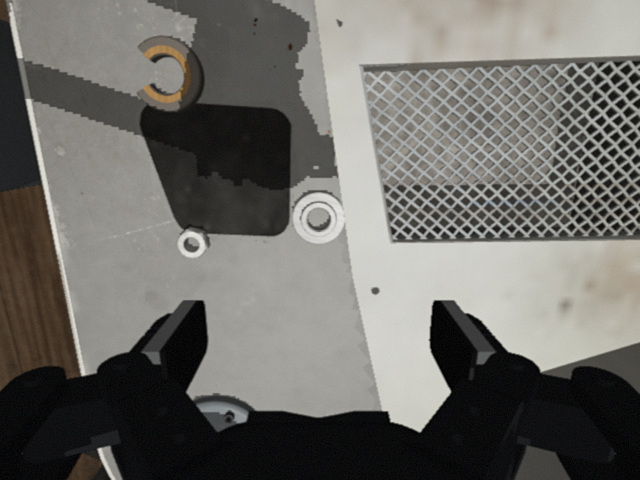

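The flange lies at (318,217) hub up, with the small wheel's top now at 74 mm on the arbor. I'll refine the flange centre.

```bash
python3 - <<'E'
from h import *
im=shot('wrist');g=cv2.cvtColor(im['pixels'],cv2.COLOR_BGR2GRAY)
c=cv2.HoughCircles(cv2.medianBlur(g[170:265,270:370],3),cv2.HOUGH_GRADIENT,1,4,param1=120,param2=12,minRadius=8,maxRadius=30)
for x,y,q in c[0][:8]:
    z=.006 if q>21 else .010; print(x+270,y+170,q,np.round(ray(im,x+270,y+170,z)*1000,1))
E
```

```text
318.5 217.5 26.0 [ 559.8 -108.6    6. ]
314.5 210.5 21.3 [ 556.4 -102.5    6. ]
318.5 208.5 19.9 [ 559.8 -100.    10. ]
322.5 223.5 18.3 [ 563.2 -113.    10. ]
322.5 212.5 19.4 [ 563.2 -103.4   10. ]
309.5 205.5 21.6 [552.1 -98.2   6. ]
311.5 213.5 20.2 [ 553.9 -104.3   10. ]
310.5 209.5 18.3 [ 553.  -100.9   10. ]
```

carry_out --pt "-0.0008 0.0008 0.04 0" --pt "0 0 0.04 0" --pt "0 0 0.04 0" --pt "0 0 0.03 0" --pt "0 0 0.02 0" --pt "0 0 0.009 0" --pt "0 0 0 0" --pt "0 0 0 0"

```text
clock: 28.75
ee_pos: [0.5611, -0.108, 0.0011]
tcp_rot: [2.221, 2.22, 0.001]
contact_force: [-0.4, -0.2, -0.1]
opening: 0.0856
gripper_force: 0.0
```

carry_out --pt "0 0 0 0" --pt "0 0 0 0" --pt "0 0 0 0" --pt "0 0 0 0" --pt "0 0 0 0" --pt "0 0 0 0" --pt "0 0 0 0" --pt "0 0 0 0" --gripper -1 --squeeze 40

```text
clock: 29.55
ee_pos: [0.5609, -0.1076, 0.0018]
tcp_rot: [2.22, 2.221, 0.001]
contact_force: [-1.0, 0.4, 8.5]
opening: 0.0425
gripper_force: 39.4
```

carry_out --pt "0 0 -0.02 0" --pt "0 0 -0.04 0" --pt "0 0 -0.045 0" --pt "-0.02 -0.005 -0.042 0" --pt "-0.04 -0.015 0 0" --pt "-0.04 -0.02 0 0" --pt "-0.04 -0.02 0 0" --pt "-0.04 -0.02 0 0" --pt "-0.04 -0.02 0 0" --pt "-0.014 -0.0045 0 0" --pt "0 0 0 0" --pt "0 0 0.02 0" --pt "0 0 0.014 0" --pt "0 0 0 0" --pt "0 0 0 0" --pt "0 0 0 0" --pt "0 0 0 0"

```text
clock: 31.25
ee_pos: [0.4567, -0.3414, 0.1142]
tcp_rot: [2.219, 2.221, 0.0]
contact_force: [-0.8, -0.1, -1.2]
opening: 0.0426
gripper_force: 40.9
```

```bash
python3 - <<'E'
from h import *
e=r.state()['ee_pos'];print(e)
im,X=tip();cv2.imwrite('pics/w7.png',im['pixels'])
m=(np.hypot(X[...,0]-e[0],X[...,1]-e[1])<.022)&(abs(X[...,2]-e[2]-.005)<.008);p=X[m]*1000
h=np.histogram(p[:,2],bins=16);print(h[0],h[1].round(1))
E
```

```text
[ 0.45674537 -0.34142449  0.11423752]
tip 35 [ 456.7 -349.6] 3.4 [ 456.8 -348.9]
[   5   30   91  127  120  222 1468 2187  594  200  633 1367  495   33
   19   20] [112.5 113.4 114.3 115.2 116.1 117.1 118.  118.9 119.8 120.7 121.7 122.6
 123.5 124.4 125.3 126.3 127.2]
```

View pics/w7.png

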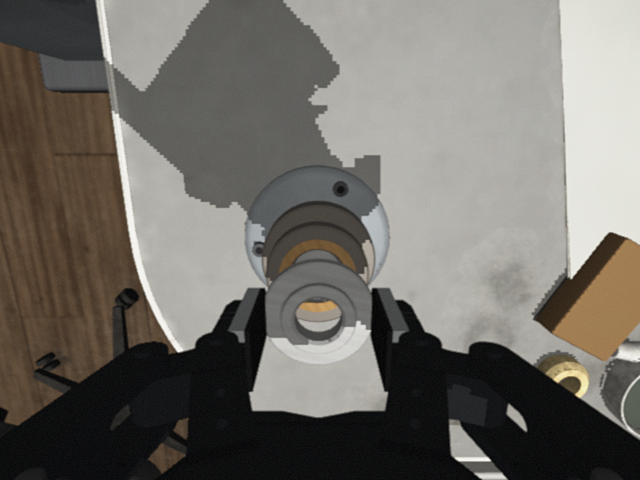

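The flange is held level with its bore at (319,310). Next I'll get its centre against the arbor axis.

```bash
python3 - <<'E'
from h import *
e=r.state()['ee_pos'];print(e)
im=shot('wrist');X=cloud(im)
disc(im,e[0],e[1],.015,.1232,X)
disc(im,e[0],e[1],.023,.1192,X)
for a,b in((.1215,.125),):
    m=((X[...,2]>a)&(X[...,2]<b)&(np.hypot(X[...,0]-e[0],X[...,1]-e[1])<.019)).astype(np.uint8)
    cs,_=cv2.findContours(m,cv2.RETR_CCOMP,cv2.CHAIN_APPROX_NONE)
    for c in cs:
        if len(c)>60:
            (u,v),ax,_=cv2.fitEllipse(c);print((u,v),ax,ray(im,u,v,.1232)*1000)
E
```

```text
[ 0.45657025 -0.34149125  0.11414922]
n 2680 mec [ 457.2 -342.4] 15.4 fit [ 457.1 -342.5] 14.9 medz 122.8
n 5049 mec [ 457.1 -342.2] 23.4 fit [ 457.1 -342.5] 22.6 medz 119.0
(318.4802551269531, 318.90142822265625) (68.48649597167969, 75.04996490478516) [ 457.15477719 -342.34193824  123.2       ]
(318.61907958984375, 318.7845458984375) (43.7398796081543, 49.225677490234375) [ 457.20923284 -342.29114302  123.2       ]
```

carry_out --pt "0 -0.0003 0.006 0" --pt "0 0 0.006 0" --pt "0 0 0.004 0" --pt "0 0 0.003 0" --pt "0 0 0.003 0" --pt "0 0 0.003 0" --pt "0 0 0.003 0" --pt "0 0 0 0" --pt "0 0 0 0"

```text
clock: 32.25
ee_pos: [0.4556, -0.3414, 0.0852]
tcp_rot: [-2.221, -2.221, 0.0]
contact_force: [-0.4, 0.1, -0.2]
opening: 0.0422
gripper_force: 40.9
```

carry_out --pt "0 0.0006 0.002 0" --pt "0 0 0.002 0" --pt "0 0 0.002 0" --pt "0 0 0.002 0" --pt "0 0 0.001 0" --pt "0 0 0 0" --pt "0 0 0 0"

```text
clock: 32.95
ee_pos: [0.4562, -0.3414, 0.0763]
tcp_rot: [-2.221, -2.221, 0.0]
contact_force: [0.6, -0.0, -0.8]
opening: 0.0429
gripper_force: 40.9
```

carry_out --pt "0 0 0.001 0" --pt "0 0 0.0005 0" --pt "0 0 0.0005 0" --pt "0 0 0 0" --pt "0 0 0 0"

```text
clock: 33.45
ee_pos: [0.4563, -0.3415, 0.0749]
tcp_rot: [2.221, 2.221, -0.0]
contact_force: [-1.8, 1.1, 5.4]
opening: 0.0424
gripper_force: 41.7
```

carry_out --pt "0 0 0 0" --pt "0 0 0 0" --pt "0 0 0 0" --pt "0 0 0 0" --pt "0 0 -0.02 0" --pt "0 0 -0.04 0" --pt "0 0 -0.04 0" --pt "0.02 -0.001 -0.007 0" --pt "0.04 -0.002 0 0" --pt "0.04 -0.002 0 0" --pt "0.04 -0.002 0 0" --pt "0.04 -0.002 0 0" --pt "0.04 -0.002 0 0" --pt "0.04 -0.002 0 0" --pt "0.04 0 0 0" --pt "0.04 0 0 0" --pt "0.006 0 0 0" --pt "0 0 0 0" --gripper 1

```text
clock: 35.25
ee_pos: [0.4425, 0.0058, 0.1809]
tcp_rot: [-2.217, -2.225, 0.001]
contact_force: [-0.3, -0.4, -0.2]
opening: 0.0851
gripper_force: 0.0
```

carry_out --pt "0 0 0 -8.5" --pt "0 0 0 -8.5" --pt "0 0 0 -8.5" --pt "0 0 0 -8.5" --pt "0 0 0 -8.5" --pt "0 0 0 -8.5" --pt "0 0 0 -8.5" --pt "0 0 0 -8.5" --pt "0 0 0 -8.5" --pt "0 0 0 -8.5" --pt "0 0 0 -5" --pt "0 0 0 0" --pt "0 0 0 0" --pt "0 0 0 0"

```text
clock: 36.65
ee_pos: [0.4432, 0.0039, 0.1812]
tcp_rot: [-0.004, -3.141, 0.0]
contact_force: [0.3, -0.1, -0.4]
opening: 0.0854
gripper_force: 0.0
```

```bash
python3 - <<'E'
from h import *
from scipy.spatial.transform import Rotation as Ro
s=r.state();print(s['ee_pos'],Ro.from_rotvec(s['tcp_rot']).as_matrix().round(3))
im=shot('wrist','w8.png');X=cloud(im);disc(im,.4435,.0045,.027,.0125,X)
X=cloud(shot('side'));m=(np.hypot(X[...,0]-.4567,X[...,1]+.3424)<.025)&(X[...,2]>.068)&(X[...,2]<.1);p=X[m]*1000
h=np.histogram(p[:,2],bins=np.arange(68,100,2));print(h[0],h[1])
m2=(X[...,2]>.05)&(X[...,2]<.058)&(X[...,1]>.24)&(X[...,1]<.43)&(X[...,0]>.38)&(X[...,0]<.57);q=X[m2]*1000
print('tray rim',len(q),cv2.minAreaRect(q[:,:2].astype(np.float32)),np.percentile(q,[2,98],axis=0).round(0))
E
```

```text
[0.44319593 0.00393594 0.18119805] [[-1.     0.002 -0.   ]
 [ 0.002  1.    -0.   ]
 [ 0.    -0.    -1.   ]]
n 1801 mec [442.4   4.6] 27.0 fit [443.4   4.5] 22.6 medz 12.9
[ 7  4  9 11  9 34 26 15 19 10  7  7  5  0  0] [68 70 72 74 76 78 80 82 84 86 88 90 92 94 96 98]
tray rim 2266 ((483.0160827636719, 327.9591064453125), (145.94667053222656, 147.88134765625), 86.44732666015625) [[409. 257.  50.]
 [556. 400.  57.]]
```

View pics/w8.png

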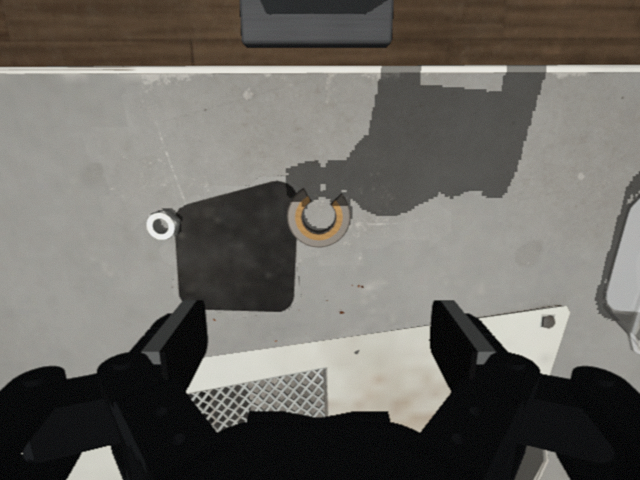

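The C-shaped wheel is at (319,217) with its gap toward the robot, and the fingers now close along world y.

carry_out --pt "0 0.0005 0.04 0" --pt "0 0 0.04 0" --pt "0 0 0.04 0" --pt "0 0 0.03 0" --pt "0 0 0.02 0" --pt "0 0 0.009 0" --pt "0 0 0 0" --pt "0 0 0 0"

```text
clock: 37.55
ee_pos: [0.4439, 0.005, 0.0028]
tcp_rot: [0.0, 3.141, -0.0]
contact_force: [0.2, -0.2, -0.4]
opening: 0.0855
gripper_force: 0.0
```

carry_out --pt "0 0 0 0" --pt "0 0 0 0" --pt "0 0 0 0" --pt "0 0 0 0" --pt "0 0 0 0" --pt "0 0 0 0" --pt "0 0 0 0" --pt "0 0 0 0" --gripper -1 --squeeze 40

```text
clock: 38.35
ee_pos: [0.4441, 0.005, 0.0038]
tcp_rot: [-0.0, 3.139, -0.0]
contact_force: [-2.2, 1.0, 9.6]
opening: 0.0518
gripper_force: 39.9
```

carry_out --pt "0 0 -0.02 0" --pt "0 0 -0.04 0" --pt "0 0 -0.045 0" --pt "0 0.02 -0.045 0" --pt "-0.004 0.04 0 0" --pt "-0.006 0.04 0 0" --pt "-0.006 0.04 0 0" --pt "-0.006 0.04 0 0" --pt "-0.006 0.04 0 0" --pt "-0.006 0.04 0 0" --pt "-0.004 0.04 0 0" --pt "0 0.023 0 0" --pt "0 0 0 0" --pt "0 0 0 0" --pt "0 0 0 0"

```text
clock: 39.85
ee_pos: [0.4806, 0.3269, 0.1523]
tcp_rot: [-0.001, -3.141, 0.002]
contact_force: [-0.1, -0.0, -0.1]
opening: 0.0513
gripper_force: 42.5
```

```bash
python3 - <<'E'
from h import *
s=r.state();print(s['ee_pos'],s['opening'])
im=shot('wrist','w9.png');X=cloud(im)
for k in ('x','y'):pass
m2=(X[...,2]>.05)&(X[...,2]<.058);q=X[m2]*1000
print(len(q),np.percentile(q,[1,99],axis=0).round(0))
E
```

```text
[0.48063068 0.32686903 0.15232593] 0.05134889602145134
9203 [[407. 257.  50.]
 [548. 400.  57.]]
```

View pics/w9.png

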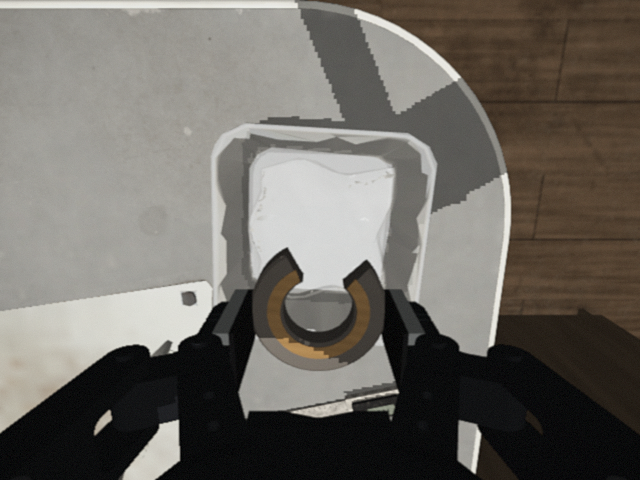

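The chipped wheel is held centred over the tray, whose rim spans columns 213–435; now lowering it in.

carry_out --pt "0 0.001 0.03 0" --pt "0 0 0.03 0" --pt "0 0 0.03 0" --pt "0 0 0.02 0" --pt "0 0 0.015 0" --pt "0 0 0.01 0" --pt "0 0 0.006 0" --pt "0 0 0.002 0" --pt "0 0 0 0" --pt "0 0 0 0"

```text
clock: 40.9
ee_pos: [0.4818, 0.3294, 0.0101]
tcp_rot: [0.0, 3.14, 0.001]
contact_force: [0.3, 0.9, 0.5]
opening: 0.0515
gripper_force: 42.5
```

carry_out --pt "0 0 0.002 0" --pt "0 0 0.001 0" --pt "0 0 0.001 0" --pt "0 0 0.001 0" --pt "0 0 0 0" --pt "0 0 0 0"

```text
clock: 41.5
ee_pos: [0.4812, 0.3292, 0.0047]
tcp_rot: [-0.0, 3.141, 0.0]
contact_force: [0.0, -0.0, 5.3]
opening: 0.0517
gripper_force: 43.0
```

carry_out --pt "0 0 0 0" --pt "0 0 0 0" --pt "0 0 0 0" --pt "0 0 0 0" --pt "0 0 -0.02 0" --pt "0 0 -0.04 0" --pt "0 0 -0.045 0" --pt "0 0 -0.045 0" --pt "0 0 -0.03 0" --pt "0 0 0 0" --pt "0 0 0 0" --gripper 0.6

```text
clock: 42.6
ee_pos: [0.4814, 0.3292, 0.185]
tcp_rot: [-0.0, 3.14, 0.001]
contact_force: [-0.7, -0.3, -0.3]
opening: 0.0686
gripper_force: 0.0
```

```bash
python3 - <<'E'
from h import *
s=r.state();print(s['ee_pos'],s['opening'],s['contact_force'])
a=shot('wrist')['pixels'];im=shot('side');b=im['pixels'];X=cloud(im)
for lo,hi,R in((.036,.052,.033),(.053,.061,.021),(.063,.073,.027),(.075,.0795,.023)):
    m=(np.hypot(X[...,0]-.4567,X[...,1]+.3424)<.045)&(X[...,2]>lo)&(X[...,2]<hi);p=X[m]*1000;print(len(p),p.min(0).round(0),p.max(0).round(0))
c=cv2.resize(b[120:220,300:420],None,fx=4,fy=4,interpolation=cv2.INTER_CUBIC)
o=np.zeros((400,800,3),np.uint8);o[:,:480]=c;o[:240,480:]=cv2.resize(a,(320,240));cv2.imwrite('pics/fin.png',o)
E
```

```text
[0.48140485 0.32918701 0.18502325] 0.06863780497267183 [-0.67713926 -0.31982803 -0.26236467]Traceback (most recent call last):
  File "<stdin>", line 5, in <module>
    return umr_minimum(a, axis, None, out, keepdims, initial, where)
ValueError: zero-size array to reduction operation minimum which has no identity
```

carry_out --pt "-0.009 -0.035 -0.005 0" --pt "-0.009 -0.035 -0.005 0" --pt "-0.009 -0.035 -0.005 0" --pt "-0.009 -0.035 -0.005 0" --pt "-0.009 -0.035 -0.005 0" --pt "-0.009 -0.035 -0.005 0" --pt "-0.009 -0.035 -0.005 0" --pt "-0.009 -0.035 -0.005 0" --pt "-0.009 -0.035 -0.005 0" --pt "-0.009 -0.014 0 0" --pt "0 0 0 0" --pt "0 0 0 0"

```text
clock: 43.9
ee_pos: [0.5704, 0.0007, 0.2277]
tcp_rot: [-0.001, -3.138, -0.002]
contact_force: [0.3, 0.5, 0.8]
opening: 0.0682
gripper_force: 0.0
```

```bash
python3 - <<'E'
from h import *
im=shot('side');b=im['pixels'];X=cloud(im)
for lo,hi in((.036,.052),(.053,.061),(.063,.073),(.075,.0795)):
    m=(np.hypot(X[...,0]-.4567,X[...,1]+.3424)<.045)&(X[...,2]>lo)&(X[...,2]<hi);p=X[m]*1000
    if len(p):print(lo,len(p),p.min(0).round(0),p.max(0).round(0))
c=cv2.resize(b[120:220,300:420],None,fx=4,fy=4,interpolation=cv2.INTER_CUBIC)
o=np.zeros((400,800,3),np.uint8);o[:,:480]=c;o[:,480:]=cv2.resize(b[320:445,290:390],(320,400));cv2.imwrite('pics/fin.png',o)
E
```

```text
0.036 149 [ 426. -361.   37.] [ 489. -308.   52.]
0.053 69 [ 426. -350.   53.] [ 489. -310.   60.]
0.063 72 [ 430. -342.   63.] [ 482. -313.   73.]
0.075 52 [ 434. -366.   75.] [ 480. -316.   79.]
```

View pics/fin.png

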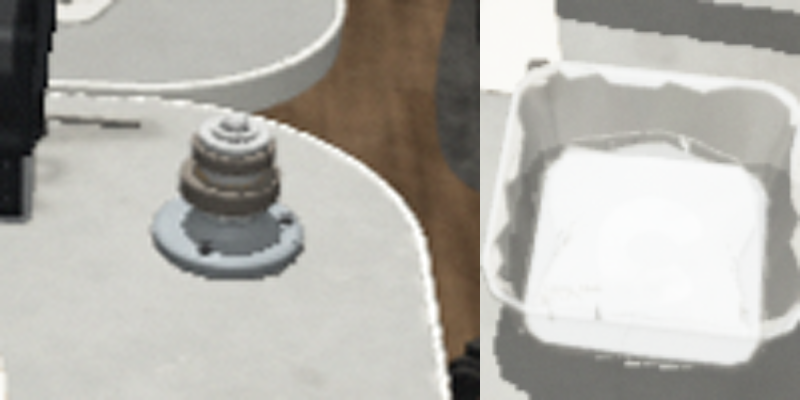

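The pack is stacked and level on the arbor. The tray crop shows only a faint C near (650,250), so I'll stretch the contrast to confirm.

```bash
python3 - <<'E'
from h import *
im=shot('side');b=im['pixels'][320:445,290:400].astype(float);g=np.clip((b-225)*8.5,0,255).astype(np.uint8)
b2=shot('scene')['pixels'][275:355,160:250].astype(float);g2=np.clip((b2-200)*4.6,0,255).astype(np.uint8)
cv2.imwrite('pics/fin2.png',np.hstack([cv2.resize(g,(352,400)),cv2.resize(g2,(400,400))]))
E
```

```text
(no output)
```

View pics/fin2.png

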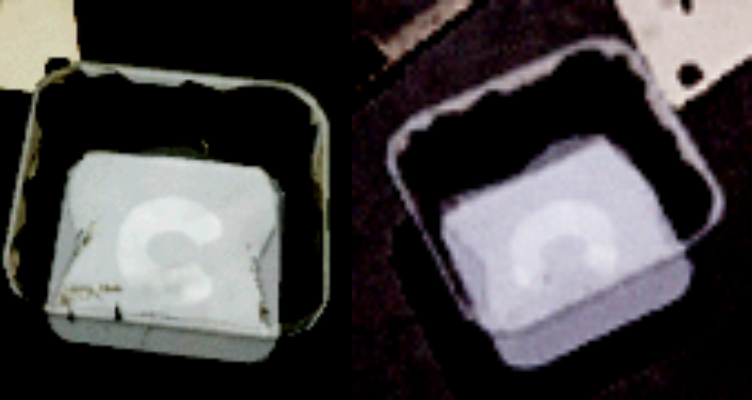

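The C-shaped wheel lies in the tray in both views, at (172,250) and (565,250), and the gripper is clear of everything.

```bash
python3 -c "
from cell import r
print(r.sign_off())"
```

```text
the job is handed in; nothing more can be done
None
```

I built the wheel pack on the arbor in the order asked (large wheel, spacer, sound small wheel, flange hub up), put the chipped wheel in the tray, and handed the job in about 44 s into the 112 s allowed; the verdict was not shown.

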